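# Stack the order and hold the parts case open

### The arm

A 6-joint arm with a two-finger parallel gripper is mounted at the origin on a cart in front of the work surface, level with it; the furniture and walls round the work are solid. World frame = base frame: x ahead of the robot, y to its left, z up, the work surface at z = 0. Lengths are in m, angles in degrees, forces in N, time in s.
With the tool pointing down it reaches from about 0.4 to 0.825 m from the base axis. Payload 7 kg.
Tool frame: the origin (TCP) lies midway between the tips of the shut fingers; the grasp point (between the pads) lies 19 mm behind it; z points along the fingers, y is the line along which they close (so a half turn about z gives the same grasp; the last joint's range is limited). The gripper opens to 88 mm and grips with 3 to 60 N. Pads are 19 mm wide; open, the fingers measure 130 mm over their backs; the gripper's body (78 mm by 193 mm) begins 47 mm behind the grasp point.
Start: joints at [81.48, 20.546, 0.682, 0, -70.136, -16.507], TCP at [0.286, 0.612, 0.227] pointing down, gripper open.
Joint ranges: [-176.03, 176.03], [-82.01, 121.73], [-58.28, 71.71], [-173.87, 95.51], [-174.79, -0.11], [-173.66, 173.66]. Speed limits (degrees/s): [136.94, 136.94, 172.46, 180, 180, 180].

### API

Orientations are given as a 3x3 rotation matrix whose columns are the frame's x, y, z axes.
In Python, from rig import robot gives the robot as it stands. Calls block until the motion is done:
- robot.goto(position, orientation): joint-space move of the TCP to a pose.
- robot.servo_line(position, ori=None, speed=0.15): straight line of the TCP; ori=None keeps the orientation; speed is the mean speed in m/s.
- robot.movej(angles): joint-space move.
- robot.move_gripper(opening): opening from 0.0 (shut) to 1.0 (fully open); the grip force is fixed at half the most; returns when the fingers have stopped.
- robot.dwell(seconds).
- robot.ik(position, orientation): joint angles nearest the present ones, or None.
- robot.grab_frame(name): name is "side" or "top"; returns (picture, depth): 400x640x3 uint8, red, green, blue; 400x640 float32, m along the optical axis (not along the pixel's ray), 0 where there is no reading.
- robot.camera_info(name): a dict with "vfov" (degrees; the focal length in pixels is half the picture's height over the tangent of half this angle, whatever the lens; pixels are square), "cx", "cy" (the principal point, pixels), "view" (4x4, takes a point from world to camera coordinates). Camera axes: x right, y down, z forward; pixel columns grow to the right and rows downward; lengths in m; the calibration is good to about 2 mm. A picture is of the moment at which its call begins. camera_info takes no time and is no camera call.
A pose or a line that the arm cannot do raises robot.Unreachable and nothing moves.
- robot.job_done(): hands the job in; it is judged then, once.
Readings, each from a call of its own:
- robot.read_t(): time.
- robot.read_qpos(): joint angles.
- robot.read_qvel(): joint speeds.
- robot.read_effort(): joint torques, N m.
- robot.read_position(): TCP position.
- robot.read_tcp_rot(): TCP orientation.
- robot.read_force(): force on the tool from outside, world axes, zero at the start.
- robot.read_ft_torque(): the same for the moment, N m.
- robot.read_grip_width(): opening from 0.0 (shut) to 1.0 (fully open).
- robot.read_finger_force(): force on a finger pad.
Only numpy, scipy, OpenCV 4.12 (cv2) and the standard library are available. Lean on these libraries where they do the work, as an engineer would, in place of code of your own. Each camera call takes 0.05 s, during which the arm holds its last target. There are 200 camera calls.

### The job

Get this order ready for loading: on the carton that stands alone in the middle of the bench, squarely stack first the thicker and then the thinner of the two cartons on the right, so that the three make one straight column with flush sides. Only then raise the lid of the grey parts case by the steel grip on its front and finish still holding it with the fingers, open steadily at 50 degrees from closed, because it falls shut when let go and a colleague is about to load the column. Do not shift the bottom carton or disturb the other things on the bench.

Things in the scene. Friction and masses are not known exactly. Their poses are not given: they have to be found in the camera images.
- case: grey plastic parts case with a black lid, fixed to the bench, on the left: 200 mm deep (its x) by 220 mm wide (its y) by 120 mm high without the lid, 130 mm with it. Origin: centre of its underside; x points from its front (the robot's side) to its rear, y to its left, z up.
- lid (a joint): angle of the case's lid in rad: 0 closed (level), 0.873 is 50 degrees, 1.35 the stop. The hinge line is parallel to the case's y through the case's x +100, z +120 mm (upper rear edge); the front rises as it opens. The lid (0.35 kg, nearly frictionless hinge) falls shut from any angle.
- lid_grip (a point): centre of the lid's steel grip stub: cylinder 20 mm in diameter, 28 mm long, axis parallel to the hinge, 30 mm in front of the case on a web 14 mm wide, 8 mm thick; free round about. With the lid closed at case x -130, y 0, z +126 mm, 230 mm from the hinge line. Fingers pointing down can take it by its flat ends; it then turns between the pads as the lid rises.
- carton_base: closed brown carton 100 x 60 x 40 mm (x, y, z), 0.4 kg, standing on the bench to the right of the case: the bottom of the column. Origin: centre of its underside; z up.
- carton_thick: closed brown carton 100 x 60 x 36 mm (x, y, z), about 0.18 kg, loose on the right: the middle of the column. Origin: centre of its underside; z up. Its place and that of the thin one may be exchanged.
- carton_thin: closed brown carton 100 x 60 x 24 mm (x, y, z), about 0.14 kg, loose on the right: the top of the column. Origin: centre of its underside; z up. Beyond both, further right, stands a fixed blue bag sealer (world x 0.50 to 0.65, y below -0.25, arm up to about 0.25 m high): go round it or over it.
- tape_measure: yellow tape measure, 81 x 92 x 31 mm, bystander near the front edge. Origin: centre of its underside.
- tape_roll: roll of clear tape lying flat, 98 mm in diameter, 45 mm high, bystander behind the bottom carton. Origin: centre of its underside.
- parcel_4: white parcel, 123 x 94 x 36 mm, bystander at the front left corner. Origin: centre of its underside.
Mind the look-alikes: they are no part of the job. Leave any blue look-alike of the carton_base alone.

How it is judged (in metres and radians):
On the way, in this order (a step that is already met when the one before it is completed fails the run):
1. the thick carton stands squarely on the bottom carton, let go, lid still shut (horizontal distance between carton_thick and carton_base below 0.014 m and angle between the x axis of carton_thick and the x axis of carton_base, either way round below 0.16 rad and z of carton_thick in the frame of carton_base between 0.035 and 0.045 m and angle between carton_thick's own z axis and vertical below 0.08 rad and contact force between the fingers and carton_thick below 0.05 N and value of joint lid below 0.1 rad), for 0.2 s.
2. the thin carton stands squarely on the thick one, let go, lid still shut (horizontal distance between carton_thick and carton_base below 0.014 m and angle between the x axis of carton_thick and the x axis of carton_base, either way round below 0.16 rad and z of carton_thick in the frame of carton_base between 0.035 and 0.045 m and angle between each of carton_thick, carton_thin's own z axis and vertical below 0.08 rad and horizontal distance between carton_thin and carton_thick below 0.014 m and angle between the x axis of carton_thin and the x axis of carton_thick, either way round below 0.16 rad and z of carton_thin in the frame of carton_thick between 0.031 and 0.041 m and contact force between the fingers and carton_thin below 0.05 N and value of joint lid below 0.1 rad), for 0.2 s.
3. the lid is held open at 50 degrees (value of joint lid between 0.743 and 1.003 rad and contact force between the fingers and case above 0.4 N), for 0.2 s.
At the end, for the whole second after the job is handed in: The lid is still at 50 degrees (within 7.4), carried by the fingers (over 0.4 N) and no loose thing. The bottom carton is within 25 mm of its start; the thick one stands on it and the thin one on that, each within 14 mm and 9 degrees of the one below, level, at rest, not touched by the fingers (all of step 3 and velocity of joint lid between -0.08 and 0.08 rad/s and horizontal distance between carton_thick and carton_base below 0.014 m and angle between the x axis of carton_thick and the x axis of carton_base, either way round below 0.16 rad and z of carton_thick in the frame of carton_base between 0.035 and 0.045 m and angle between each of carton_thick, carton_thin's own z axis and vertical below 0.08 rad and horizontal distance between carton_thin and carton_thick below 0.014 m and angle between the x axis of carton_thin and the x axis of carton_thick, either way round below 0.16 rad and z of carton_thin in the frame of carton_thick between 0.031 and 0.041 m and distance of carton_base from where it was at the start of the episode below 0.025 m and height (world z) of carton_base below 0.005 m and linear speed of each of carton_base, carton_thick, carton_thin below 0.03 m/s and contact force between the fingers and carton_base below 0.05 N and contact force between the fingers and carton_thick below 0.05 N and contact force between the fingers and carton_thin below 0.05 N and contact force between case and carton_base below 0.1 N and contact force between case and carton_thick below 0.1 N and contact force between case and carton_thin below 0.1 N and contact force between case and tape_measure below 0.1 N and contact force between case and tape_roll below 0.1 N and contact force between case and parcel_4 below 0.1 N); the arm keeps its last pose, push and grip.
It fails at once if the tape measure is shifted by more than 30 mm (distance of tape_measure from where it was at the start of the episode above 0.03 m).
It fails at once if the clear tape roll is shifted by more than 30 mm (distance of tape_roll from where it was at the start of the episode above 0.03 m).
It fails at once if the white parcel is shifted by more than 30 mm (distance of parcel_4 from where it was at the start of the episode above 0.03 m).
It also fails if it takes over 72 s, if anything falls off the work surface, if the arm or the gripper's body presses on something with over 40 N, if the wrist force passes 120 N, or if a joint passes its speed limit or range.

## Working session

There is one attempt and no reset: what is moved stays moved. The work goes in short steps, each a Python script; the robot and the scene stay as the last script left them, time stands still between calls to the robot, and variables do not carry over. Pictures are saved under pics/ and viewed, at most 10 in all, crops included, and the job is handed in when it is done.

```bash
ls; mkdir -p pics
cat > h.py <<'E'
import numpy as np, cv2
from rig import robot
def cam(n):
    i=robot.camera_info(n); f=200/np.tan(np.radians(i['vfov'])/2); return f,i['cx'],i['cy'],np.array(i['view'])
def cloud(n,d):
    f,cx,cy,V=cam(n); v,u=np.mgrid[:400,:640]
    P=np.stack([(u-cx)/f*d,(v-cy)/f*d,d,np.ones_like(d)],-1)
    return (P@np.linalg.inv(V).T)[...,:3]
def down(yaw):  # yaw (deg) of tool y (closing) axis; z down
    a=np.radians(yaw); y=np.array([np.cos(a),np.sin(a),0]); z=np.array([0,0,-1.]); return np.stack([np.cross(y,z),y,z],1)
E
python3 - <<'E'
from h import *
for n in ('top','side'):
    p,d=robot.grab_frame(n); cv2.imwrite(f'pics/{n}0.png',p[...,::-1]); np.savez(f'{n}0.npz',p=p,d=d)
    print(n,robot.camera_info(n))
print(robot.read_tcp_rot(),robot.read_t())
E
```

```text
pics
top {'vfov': 57.817912953612876, 'cx': 318.0482675606849, 'cy': 198.67855061079854, 'view': array([[-0.01461197, -0.99980879,  0.0129948 ,  0.0518216 ],
       [-0.99851591,  0.01390871, -0.05265484,  0.56024994],
       [ 0.05246404, -0.0137449 , -0.99852822,  1.06755174],
       [ 0.        ,  0.        ,  0.        ,  1.        ]])}
side {'vfov': 51.324510535981545, 'cx': 314.02035445126035, 'cy': 202.63907989105118, 'view': array([[ 0.98020619, -0.19776703, -0.0091665 , -0.5334994 ],
       [-0.10936476, -0.50229523, -0.85775221,  0.1857392 ],
       [ 0.16503081,  0.84177651, -0.51398164,  0.99969557],
       [ 0.        ,  0.        ,  0.        ,  1.        ]])}
[[ 9.06069181e-01 -4.23129238e-01 -5.35897064e-04]
 [-4.23129566e-01 -9.06068132e-01 -1.38191396e-03]
 [ 9.91689478e-05  1.47886354e-03 -9.99998902e-01]] 0.1
```

View pics/top0.png

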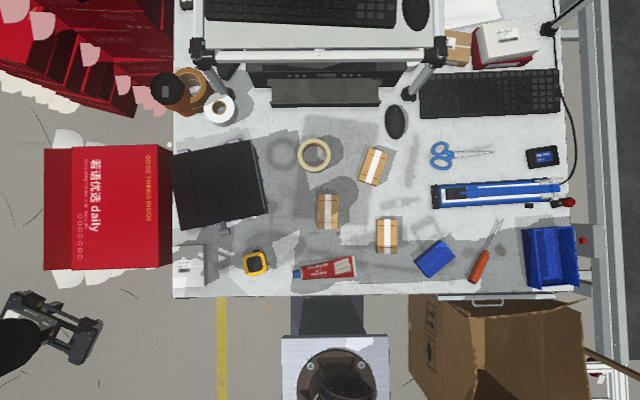

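View pics/side0.png

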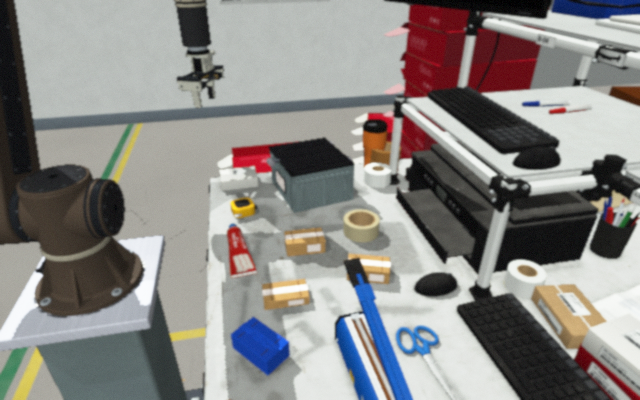

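The top view shows three brown cartons: (328,211) is the lone middle one and so the base, and (375,166) and (387,235) are the right-hand pair. Look-alikes to leave alone are the blue block (435,258), the brown box on the shelf (455,45) and the big floor box (495,350). The case is at (217,185), with its front edge facing down the picture. Next I measure heights and rectangles from the depth.

```bash
cat >> h.py <<'E'
def rect(X,mask,zlo,zhi,seed,n=''):
    m=(mask&(X[...,2]>zlo)&(X[...,2]<zhi)).astype(np.uint8)
    m=cv2.morphologyEx(m,cv2.MORPH_CLOSE,np.ones((3,3)))
    _,l=cv2.connectedComponents(m); k=l[seed[1],seed[0]]
    if k==0: print(n,'no seed',X[seed[1],seed[0]]); return
    q=X[(l==k)&mask&(X[...,2]>zlo)&(X[...,2]<zhi)]
    r=cv2.minAreaRect((q[:,:2]*1000).astype(np.float32))
    print(n,len(q),'zmed',np.median(q[:,2]).round(4),'centre',np.round(r[0],1),'size',np.round(r[1],1),'ang',round(r[2],1))
    return r
E
python3 - <<'E'
from h import *
a=np.load('top0.npz'); p,d=a['p'],a['d']; X=cloud('top',d); ok=d>0
for s in [(328,190),(345,240),(300,225),(400,200)]: print('bench',s,X[s[1],s[0]].round(4))
for n,s,z in [('base',(322,211),(.028,.06)),('rear',(370,166),(.012,.06)),('front',(380,235),(.012,.06)),('case',(217,185),(.11,.15)),('roll',(327,155),(.03,.06)),('tape',(255,262),(.015,.05)),('tube',(325,268),(.01,.06)),('parcel',(190,265),(.015,.06))]:
    rect(X,ok,*z,s,n)
m=ok&(X[...,2]>.08)&(X[...,2]<.15); q=X[m]; s=(abs(q[:,0]-.42)<.12)&(q[:,1]>.2)&(q[:,1]<.5)
v,u=np.nonzero(m); print('grip?',[(u_,v_,x.round(3)) for u_,v_,x in zip(v[s],u[s],q[s])][:0], s.sum())
c=cv2.resize(p[120:290,165:430],None,fx=3,fy=3,interpolation=cv2.INTER_CUBIC); cv2.imwrite('pics/crop1.png',c[...,::-1])
E
```

```text
bench (328, 190) [ 0.5877  0.013  -0.0006]
bench (345, 240) [ 0.4361 -0.0355  0.0027]
bench (300, 225) [0.4831 0.099  0.0036]
bench (400, 200) [ 5.542e-01 -2.051e-01 -2.000e-04]
base 717 zmed 0.0404 centre [523.5  15.6] size [58.6 99.5] ang 89.2
rear 723 zmed 0.0363 centre [ 654.3 -120.2] size [ 60.6 101.4] ang 70.6
front 718 zmed 0.0244 centre [ 447.4 -158.2] size [ 60.2 100.4] ang 88.6
case 6642 zmed 0.1311 centre [584.8 316.5] size [250.  226.5] ang 10.7
roll 475 zmed 0.0452 centre [688.9  54.2] size [93.6 97.6] ang 89.5
tape 534 zmed 0.0306 centre [377.7 227.2] size [72.3 75.1] ang 12.0
tube 763 zmed 0.0257 centre [345.8  35. ] size [ 56.3 172.2] ang 10.3
parcel 1397 zmed 0.0356 centre [370.9 421.8] size [120.2  91.6] ang 2.0
grip? [] 1498
```

View pics/crop1.png

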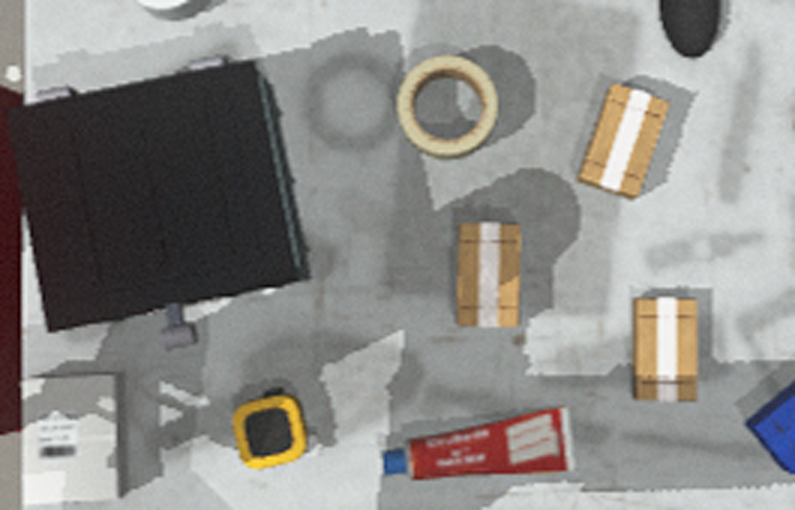

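The rear one, (375,166) with top at z=36 mm, is the thick carton; the front one, (387,235) at 24 mm, is the thin one; the base reads 40 mm. All sizes match those given, and the crop confirms the choice. It also shows the lid grip at crop (178,335), pixel (224,232). Next: pick and place the thick carton.

```bash
cat >> h.py <<'E'
def best(p,yaw):
    q0=np.array(robot.read_qpos()); c=[]
    for y in (yaw,yaw+180):
        j=robot.ik(p,down(y))
        if j is not None: c.append((np.abs(np.array(j)-q0).max(),y))
    return down(min(c)[1])
def pick(x,y,yaw,z):
    R=best([x,y,.16],yaw); robot.goto([x,y,.16],R); robot.servo_line([x,y,z],speed=.12)
    robot.move_gripper(0.); print('grip',robot.read_grip_width()*88,robot.read_finger_force(),robot.read_t())
    robot.servo_line([x,y,.18],speed=.15); print('lifted',robot.read_grip_width()*88,robot.read_finger_force())
def place(x,y,yaw,z):
    a=best([x,y,.18],yaw); robot.goto([x,y,.18],a); robot.servo_line([x,y,z+.02],speed=.12); robot.servo_line([x,y,z],speed=.03)
    print('F',np.round(robot.read_force(),1),np.round(robot.read_position(),4)); robot.move_gripper(1.); robot.servo_line([x,y,.2],speed=.15); print('t',robot.read_t())
E
python3 - <<'E'
from h import *
a=np.load('top0.npz'); X=cloud('top',a['d']); p=a['p']
m=(X[...,2]>.1)&(X[...,2]<.15)
s=X[224:240,212:238][m[224:240,212:238]]; print(len(s)); print(s[::6].round(3))
# lid only: opened mask to drop grip/hinges
k=cv2.morphologyEx((m).astype(np.uint8),cv2.MORPH_OPEN,np.ones((25,25)));rect(X,k>0,.1,.15,(217,185),'lid')
pick(.6543,-.1202,70.6,.006)
E
```

```text
113
[[0.492 0.328 0.127]
 [0.491 0.291 0.126]
 [0.488 0.291 0.128]
 [0.486 0.29  0.129]
 [0.483 0.29  0.13 ]
 [0.481 0.292 0.133]
 [0.478 0.306 0.13 ]
 [0.478 0.289 0.135]
 [0.476 0.305 0.132]
 [0.475 0.289 0.136]
 [0.473 0.304 0.138]
 [0.473 0.289 0.137]
 [0.47  0.305 0.136]
 [0.47  0.289 0.137]
 [0.468 0.305 0.135]
 [0.467 0.289 0.135]
 [0.465 0.305 0.135]
 [0.465 0.29  0.131]
 [0.462 0.303 0.131]]
lid 3575 zmed 0.1317 centre [602.5 287.5] size [182.3 185.8] ang 89.2
grip 59.92136556352343 29.969237744808197 4.9917
lifted 60.03729224155378 29.970195293426514
```

Run:
```python
from h import *
place(.5235,.0156,89.2,.0475)
pick(.4474,-.1582,88.6,.004)
p,d=robot.grab_frame('top'); X=cloud('top',d); cv2.imwrite('pics/top1.png',p[150:290,250:450,::-1].repeat(3,0).repeat(3,1))
rect(X,d>0,.065,.09,(322,211),'stack')
```

```text
F [-0.8 -0.8 -0.8] [0.5236 0.0156 0.0475]
t 10.85
grip 59.965080631943174 30.000709891319275 13.675
lifted 60.148071769603455 29.99983102083206
stack 738 zmed 0.0763 centre [524.1  14.2] size [56.7 98.6] ang 89.1
```

View pics/top1.png

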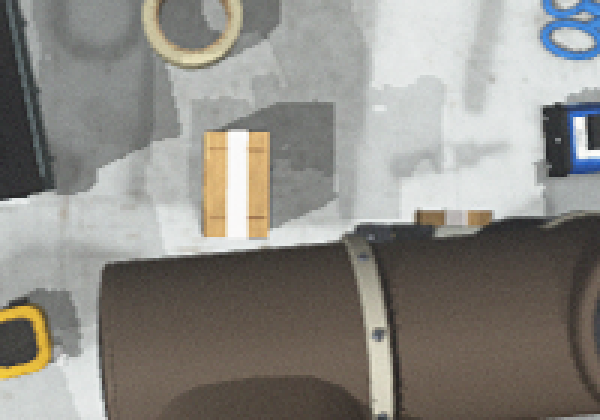

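The thick carton sits squarely on the base (crop (237,184), top 76 mm, within 1 mm). Now the thin one.

Run:
```python
from h import *
place(.5238,.0152,89.1,.0815)
R=best([.4,.2,.25],101); robot.goto([.42,.15,.27],R)
p,d=robot.grab_frame('top'); X=cloud('top',d); cv2.imwrite('pics/top2.png',p[120:290,165:430,::-1].repeat(3,0).repeat(3,1))
rect(X,d>0,.088,.115,(322,211),'stack')
X=cloud('top',np.load('top0.npz')['d'])
m=(X[...,2]>.118)&(X[...,2]<.15); w=X[224:240,212:238][m[224:240,212:238]]
for yaw in (10.7,):
    a=np.radians(yaw); ex=np.array([np.cos(a),np.sin(a)]); ey=np.array([-ex[1],ex[0]])
    u=w[:,:2]@ex; v=w[:,:2]@ey; f=u<u.min()+.02
    print('grip ext u',u.min(),u[f].max(),'v',v[f].min(),v[f].max()); c=(u.min()+.01)*ex+(v[f].min()+v[f].max())/2*ey; print('grip c',c,w[f][:,2].max())
    L=X[(X[...,2]>.124)&(X[...,2]<.14)&(X[...,0]>.43)&(X[...,0]<.75)&(X[...,1]>.15)&(X[...,1]<.5)]
    ul=L[:,:2]@ex; vl=L[:,:2]@ey; print('lid v range',np.percentile(vl,[.3,99.7]),'u',np.percentile(ul,[1.5,99]))
    g=[]
    for lo in np.arange(vl.min()+.02,vl.max()-.02,.01):
        s=(vl>lo)&(vl<lo+.01); g.append((lo+.005,np.percentile(ul[s],2)))
    g=np.array(g); k=np.abs(g[:,1]-np.median(g[:,1]))<.008; print('front edge slope deg',np.degrees(np.polyfit(*g[k].T,1)[0]),np.median(g[:,1]))
print(robot.read_t())
```

```text
F [-0.4 -0.1 -0.9] [0.5239 0.0152 0.0815]
t 19.1
stack 787 zmed 0.1005 centre [523.7  13.9] size [57.9 96.4] ang 89.2
grip ext u 0.5083891611656343 0.5281539837323344 v 0.18748696346647498 0.215814740266667
grip c [0.47193599 0.29439227] 0.14080721143346875
lid v range [0.09015503 0.31408864] u [0.53501156 0.74820342]
front edge slope deg -0.30776619582367737 0.5479405328154057
19.9167
```

View pics/top2.png

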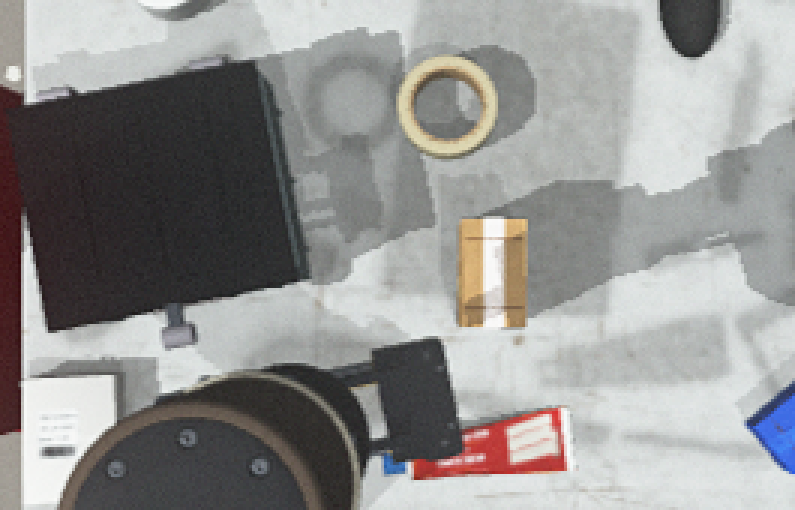

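The column is complete and square (crop (493,272), top 100.5 mm) and the grip is clear at crop (180,333). Grip centre is (0.472, 0.294), consistent with the lid's centre line and front edge. Next: take the grip and lift along the arc.

Run:
```python
from h import *
a=np.radians(10.9); e=np.array([np.cos(a),np.sin(a),0]); g=np.array([.472,.2944,.126]); Z=np.array([0,0,1.])
ax=np.cross(e,Z); # tilt axis
H=g+.23*e; H[2]=.12; off=.016
R0=best([g[0],g[1],.22],100.9)
def pose(deg,tilt):
    t=np.radians(deg)+np.arctan2(6,230); p=H+.2301*(-np.cos(t)*e+np.sin(t)*Z)
    T=np.radians(tilt); d=-np.sin(T)*e-np.cos(T)*Z
    y=R0[:,1]; R=np.stack([np.cross(y,d),y,d],1); return p+off*d,R
P=[pose(5*i,1.5*i) for i in range(11)]
print([robot.ik(*P[i]) is not None for i in (0,5,10)])
robot.goto([g[0],g[1],.22],R0); robot.servo_line(P[0][0],speed=.1)
print(np.round(robot.read_force(),1)); robot.move_gripper(0.)
print('grip',robot.read_grip_width()*88,robot.read_finger_force(),np.round(robot.read_force(),1),robot.read_t())
if 24<robot.read_grip_width()*88<32:
    for i,(p,R) in enumerate(P[1:]):
        robot.servo_line(p,R,speed=.06)
        if i%3==0: print(i,np.round(robot.read_force(),1),(robot.read_grip_width()*88).__round__(1))
robot.dwell(.5)
print(np.round(robot.read_position(),4),P[-1][0].round(4),np.round(robot.read_force(),1),robot.read_grip_width()*88,robot.read_finger_force(),robot.read_t())
for n in ('top','side'):
    q,d=robot.grab_frame(n); cv2.imwrite(f'pics/{n}3.png',q[...,::-1]); np.savez(f'{n}3.npz',p=q,d=d)
X=cloud('side',d); s=X-H; u=s@e; v=s@np.array([-e[1],e[0],0]); z=s[...,2]
k=(d>0)&(u<-.03)&(u>-.2)&(v>-.11)&(v<.11)&(z>.03)&(z<.3)&(np.abs(np.arctan2(z,-u)-.9)<.35)
print(k.sum(),'angles of points from hinge',np.degrees(np.percentile(np.arctan2(z,-u)[k],[10,30,50,70,90])).round(1))
X=cloud('top',np.load('top3.npz')['d']); rect(X,X[...,2]>0,.088,.115,(322,211),'stack')
```

```text
[True, True, True]
[-0.1 -0.5 -0.4]
grip 27.94697398313584 29.999735355377197 [-3.7  7.4 -1.5] 22.8333
0 [-3.3  7.5 -2. ] 28.0
3 [-1.1  6.9 -2.9] 27.8
6 [-1.   6.2 -2.1] 28.0
9 [-3.   5.3 -1.1] 27.6
[0.5523 0.3119 0.2837] [0.5531 0.31   0.2846] [-2.2  6.5 -1. ] 27.647199576333772 29.999637007713318 28.1667
1796 angles of points from hinge [50.5 55.7 59.5 63.2 68. ]
stack 788 zmed 0.1004 centre [523.6  13.9] size [58.  96.3] ang 89.1
```

View pics/side3.png

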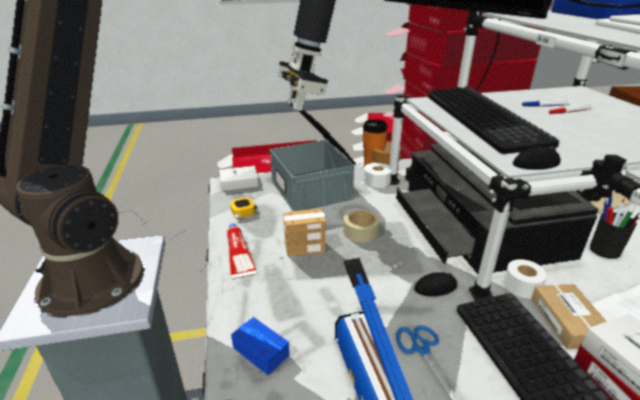

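The lid is up in the fingers (side view: grip at (298,105), lid edge running to (350,155)), and the column stands at (305,233). A quick check of the lid angle in the top depth before handing in.

Run:
```python
from h import *
a=np.radians(10.9); e=np.array([np.cos(a),np.sin(a),0]); H=np.array([.472,.2944,.126])+.23*e; H[2]=.12
X=cloud('top',np.load('top3.npz')['d']); s=X-H; u=s@e; v=s@np.array([-e[1],e[0],0]); z=s[...,2]
k=(u<-.01)&(u>-.14)&(np.abs(v)>.05)&(np.abs(v)<.1)&(z>.01)&(z<.2)
x=u[k];y=z[k]; 
for _ in range(3):
    c=np.polyfit(x,y,1); r=np.abs(y-np.polyval(c,x))<.012; x,y=x[r],y[r]
ang=np.degrees(np.arctan(-c[0])); print(len(x),'lid angle',ang)
print(robot.read_t(),robot.read_grip_width()*88,robot.read_finger_force(),np.abs(robot.read_qvel()).max())
if abs(ang-50)<4: print(robot.job_done())
```

```text
578 lid angle 48.60303238434948
28.2667 27.803722912996914 29.99973177909851 0.12853421828293796
the job is handed in; nothing more can be done
None
```

The job is handed in: the thick and then the thin carton stand squarely on the bottom carton, and the fingers hold the lid at a measured 48.6°, at 28 s of the 72 s allowed. I don't have the judge's result.

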